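# Switch the vial feeder to its other lane and let the batch down

## Robot

A 7-joint arm with a two-finger parallel gripper is mounted at the origin on a cart in front of the work surface, level with it; the furniture and walls round the work are solid. World frame = base frame: x ahead of the robot, y to its left, z up, the work surface at z = 0. Lengths are in m, angles in rad, forces in N, time in s.
With the tool pointing down it reaches from about 0.425 to 0.875 m from the base axis. Payload 8.4 kg.
Tool frame: the origin (TCP) lies midway between the tips of the shut fingers; the grasp point (between the pads) lies 19 mm behind it (arm.grip_depth is the distance from the TCP to the grasp point, in m); z points along the fingers, y is the line along which they close (so a half turn about z gives the same grasp; the last joint's range is limited). The gripper opens to 85 mm and grips with 20 to 120 N. Pads are 22 mm wide; open, the fingers measure 114 mm over their backs; the gripper's body (76 mm by 85 mm) begins 54 mm behind the grasp point. The pads swing forward as they close: fully open they stand 13 mm farther back than shut.
Start: joints at [1.042, 0.333, 0.04, 1.465, -0.013, 1.343, -0.059], TCP at [0.271, -0.591, 0.192] pointing down, gripper open.
Joint ranges: [-2.58, 2.58], [-0.38, 2.09], [-1.3, 1.39], [0.25, 2.4], [-1.5, 4.64], [0.08, 2.09], [-2.65, 2.65]. Speed limits (rad/s): [2.22, 2.22, 2.79, 2.79, 3.14, 3.14, 3.14].

## Interface

Orientations are given as [roll, pitch, yaw] about the fixed x, y, z axes, in that order (R = Rz(yaw) Ry(pitch) Rx(roll)).
In Python, from cell import status, imaging, workorder, arm gives the robot as it stands. The module is installed in compiled form; this text tells all that it offers.
- The arm moves only by the tool play_rows, never from a script. Its argument "moves" is a list of rows, each an object of numbers: "tx", "ty", "tz": the shift along the tool's x, y, z in cm; "ax", "ay", "az": the turn, a rotation vector about the tool's x, y, z in rad. In form: [{"tx": .., "ty": .., "tz": .., "ax": .., "ay": .., "az": ..}, ...]. A call has 1 to 12 rows; each row is the pose to reach, as a shift and turn from the pose commanded when the call began, along the tool's axes at that moment; what a row does not reach only later rows make up. A row lasts 1/8 s, in which the tool goes at most 62.5 mm and 10.7 degrees, less where a joint would pass 70% of its speed; a pose out of reach is approached as far as the arm can. A call with a gripper value outside its range is refused whole. "jaw" is the gripper command: -1 is fully open, 1 is shut, values between are in proportion, set as the call begins (left out, the last holds). The fingers move at their own pace and stop on an object; "grip_force" is the grip in N (left out, the last holds). Time passes only in rows, so rows that repeat a pose let the fingers close. It gives the time, the measured TCP pose, the force, the opening and the grip force at its end, in the units of the state.
- status.read_state(): the state, without advancing time (a new reading comes with each control period).
- imaging.get_image(name): name is "side" or "top" or "wrist"; returns (picture, depth): 480x640x3 uint8, red, green, blue; 480x640 float32, m along the optical axis (not along the pixel's ray), 0 where there is no reading.
- imaging.camera_info(name): a dict with "fx", "fy", "cx", "cy" (pixels), "position" and "orientation" of the camera in the world. Camera axes: x right, y down, z forward; pixel columns grow to the right and rows downward; lengths in m; the calibration is good to about 2 mm. A picture is of the moment at which its call begins: read the wrist's pose just before it. camera_info takes no time and is no camera call; for the wrist camera it gives the pose at the moment of the call.
- workorder.hand_in(): hands the job in; it is judged then, once.
Trained networks look in the newest picture that a camera, given by its name, has taken for a name from the list of things; names that differ only in an ending like _2 or _b are one class to them, and where a whole thing is asked for, a point or a joint stands for the part that bears it (a point fixed in the world has none). Each returns a list of dicts, best first, with "score" (0 to 1); they miss things now and then, are a little off and sometimes report something else, mostly with a low value. They report only what shows in the picture. A call takes as long as a camera call. They do not tell look-alikes from the thing itself.
- imaging.look_for(camera, target): "bbox" ([left, top, width, height] in pixels, round what is visible of it).
- imaging.outline_of(camera, target): "region" (480x640 bool, what is visible of it) and "bbox" ([left, top, width, height] in pixels, round what is visible of it).
The state is a dict: "t": time; "joint_positions": joint angles; "joint_vel": joint speeds; "joint_torque": joint torques, N m; "ee_pos": TCP position; "tcp_rot": TCP orientation; "contact_force": force on the tool from outside, world axes, zero at the start; "wrist_torque": the same for the moment, N m; "grip_width": opening from 0.0 (shut) to 1.0 (fully open); "gripper_force": force on a finger pad.
Only numpy, scipy, OpenCV 4.12 (cv2) and the standard library are available. Lean on these libraries where they do the work, as an engineer would, in place of code of your own. Each camera call takes 0.05 s, during which the arm holds its last target. There are 200 camera calls.

## Task

The seesaw gate of the vial feeder is still tipped for the last batch: push down its raised red pad to rock it over to the other side. Only then press the blue release key, without forcing it, so that all three waiting amber vials roll over the gate into the lane on that other side, and let the key spring back up. Do not touch the vials themselves, and leave the other things on the worktop where they are.

Things in the scene. Friction and masses are not known exactly. Their poses are not given: they have to be found in the camera images.
- feeder: vial feeder, fixed where it stands: 104 (x) x 364 (y) mm base, 160 mm tall; origin at the underside centre, x to its back, y to its left seen from its front, which faces the robot. The seesaw gate's pivot runs along x, 80 mm up. Over the gate's left half a sloping trough holds the waiting vials; trough and baffle fill x = -48 to 48, y = -18 to 105 mm up to z = 160 mm
- lane_left (a point): on the floor of the left white lane, at y = 140 mm of the feeder, 38 mm up; the lane falls outward from the gate to a stop wall 174 mm from the feeder's middle
- lane_right (a point): the same for the right lane, at y = -140 mm
- gate (a joint): angle of the seesaw gate, -0.38 to 0.38 rad, resting on one of its two stops. Positive: its left (+y) end is up and the vials run to the right lane; negative: its right end is up and they run to the left lane. A weight above the pivot makes it fall to the other stop by itself once pushed past level; about 1 N on the raised pad rocks it
- pad_left (a point): top centre of the left red finger pad of the gate (pad 28 mm in x, 40 mm in y), on a bar in front of the feeder: 98 mm in front of its origin, 56 mm beside the pivot line and, with the gate level, 29 mm above it. Pressing the raised pad down rocks the gate: the pad sinks by 41 mm (level half way) while its centre swings 21 mm outward (to +y)
- pad_right (a point): top centre of the right red finger pad, the mirror image of the left (swings to -y as it sinks)
- stop (a joint): travel of the spring stop that holds the vials back, 0 (up, vials held) to 0.016 m (key fully down); beyond 0.010 m the vials roll over it. It springs back when released
- key_top (a point): top centre of the round blue release key, 32 mm diameter, 139 mm above the worktop when up; it stands at x = -98 mm, y = 140 mm of the feeder. It is pressed straight down, 16 mm to its hard end: 2.6 N to start, 5.8 N at the end. All three vials are in the lane about 1 s after it is down; it can be pressed again
- vial_a: amber crimp-cap vial, 23 mm diameter, 75 mm long, lying on its side across the feeder (along its x); origin at the centre of its glass bottom, z along the vial. Starts in the trough about 135 mm up; number 1 from the stop
- vial_b: amber crimp-cap vial, 23 mm diameter, 75 mm long, lying on its side across the feeder (along its x); origin at the centre of its glass bottom, z along the vial. Starts in the trough about 135 mm up; number 2 from the stop
- vial_c: amber crimp-cap vial, 23 mm diameter, 75 mm long, lying on its side across the feeder (along its x); origin at the centre of its glass bottom, z along the vial. Starts in the trough about 135 mm up; number 3 from the stop
- timer: white clockwork timer with a dial on top, 68 x 62 x 52 mm; bystander
- spare_vial: clear glass vial standing upright on the worktop, 23 mm diameter, 75 mm tall; bystander
- felt_pen: black and white marker pen lying flat, 135 mm; bystander
- pen: green pen lying flat, 145 mm; bystander
- jar: small white-capped jar, 48 mm diameter, 60 mm tall; bystander
- case: dark grey open case full of small capped vials, 210 x 142 x 69 mm; bystander
Mind the look-alikes: they are no part of the job. Leave any green or turquoise look-alike of the vial_c alone.

How it is judged:
On the way, in this order (a step that is already met when the one before it is completed fails the run):
1. the gate rests on its other stop while all three vials still wait in the trough (distance of each of pad_left, pad_right from where it was at the start of the episode above 0.03 m and z of each of vial_a, vial_b, vial_c in the frame of feeder above 0.105 m and value of joint stop below 0.005 m and (value of joint gate above 0.34 rad or value of joint gate below -0.34 rad)), for 0.2 s.
2. the release key is pressed down (value of joint stop above 0.01 m), for 0.2 s.
At the end, for the whole second after the job is handed in: The gate rests on the stop opposite to the one it started on (beyond 0.34 rad), all three vials lie at rest in the lane it now feeds (vial axis more than 75 mm to that side of the feeder's middle and less than 75 mm above its underside), and the key is up again (within 3 mm) (distance of each of pad_left, pad_right from where it was at the start of the episode above 0.03 m and ((value of joint gate above 0.34 rad and y of each of vial_a, vial_b, vial_c in the frame of feeder below -0.075 m and z of each of vial_a, vial_b, vial_c in the frame of feeder below 0.075 m) or (value of joint gate below -0.34 rad and y of each of vial_a, vial_b, vial_c in the frame of feeder above 0.075 m and z of each of vial_a, vial_b, vial_c in the frame of feeder below 0.075 m)) and value of joint stop below 0.003 m and linear speed of each of vial_a, vial_b, vial_c below 0.03 m/s); the robot touches nothing.
It fails at once if the robot touches a vial of the batch (contact force between any of the arm, the fingers and vial_a above 0.3 N or contact force between any of the arm, the fingers and vial_b above 0.3 N or contact force between any of the arm, the fingers and vial_c above 0.3 N).
It fails at once if the gate or the key is forced (more than 40 N) (contact force between the fingers and gate above 40 N or contact force between the fingers and stop above 40 N).
It fails at once if something else on the worktop is moved (more than 20 mm) (distance of any of timer, spare_vial, felt_pen, pen, jar, case from where it was at the start of the episode above 0.02 m).
It also fails if it takes over 40 s, if anything falls off the work surface, if the arm or the gripper's body presses on something with over 40 N, if the wrist force passes 120 N, or if a joint passes its speed limit or range.

## Working session

There is one attempt and no reset: what is moved stays moved. The work goes in short steps, Python scripts to look and compute and a tool call to move; the robot and the scene stay as the last step left them, time stands still between calls to the robot, and variables do not carry over. Pictures are saved under pics/ and viewed, at most 10 in all, crops included, and the job is handed in when it is done.

Besides the shell and the picture viewer there is one more tool, called after "Emit:" by a JSON object that holds its "fn" and its "kwargs", one argument or row to a line. play_rows: Moves the arm, as the interface text tells. Its arguments: {"type":"object","properties":{"moves":{"type":"array","items":{"type":"object","properties":{"tx":{"type":"number"},"ty":{"type":"number"},"tz":{"type":"number"},"ax":{"type":"number"},"ay":{"type":"number"},"az":{"type":"number"}}}},"jaw":{"type":"number"},"grip_force":{"type":"number"}},"required":["moves"]}

```bash
mkdir -p pics; cat > h.py <<'E'
import numpy as np, cv2
from scipy.spatial.transform import Rotation as R
from cell import status, imaging, workorder, arm
def cam(n):
    c=imaging.camera_info(n); o=np.array(c["orientation"],float)
    M=o if o.shape==(3,3) else (R.from_euler('xyz',o).as_matrix() if o.size==3 else R.from_quat(o).as_matrix())
    return c,M,np.array(c["position"])
def cloud(n,d):
    c,M,p=cam(n); v,u=np.mgrid[:480,:640]
    P=np.stack([(u-c["cx"])/c["fx"]*d,(v-c["cy"])/c["fy"]*d,d],-1)
    return P@M.T+p
E
python3 - <<'E'
from h import *
print(status.read_state()); 
for n in("top","side"):
    im,d=imaging.get_image(n); print(imaging.camera_info(n))
    cv2.imwrite(f"pics/{n}0.png",im[:,:,::-1]); np.savez(f"{n}0.npz",im=im,d=d)
    P=cloud(n,d)
    for t in("feeder","pad_left","key_top","gate","vial_a"):
        for r in imaging.outline_of(n,t)[:3]:
            m=r["region"]&(d>0); print(n,t,round(r["score"],2),r["bbox"],np.median(P[m],0).round(3) if m.any() else None)
E
```

```text
{'t': 0.0, 'joint_positions': array([ 1.04179517,  0.33393969,  0.03980895,  1.46625505, -0.01340313,
        1.34330355, -0.05848189]), 'joint_vel': array([-0.00070629, -0.00062117,  0.00167931,  0.0007855 ,  0.0014282 ,
        0.00042134,  0.00063438]), 'joint_torque': array([-1.31209363e-03, -6.58548546e+01,  1.36437301e+00, -4.05561447e+01,
        1.64482224e-02,  1.26977058e-02, -5.23565848e-05]), 'ee_pos': array([ 0.27064167, -0.59040777,  0.19080975]), 'tcp_rot': array([-3.13995456e+00,  8.80990171e-05,  4.29862894e-01]), 'contact_force': array([-0.24581451, -0.27310619,  0.5483739 ]), 'wrist_torque': array([0.03865156, 0.03208441, 0.02875046]), 'gripper_force': 0.0, 'grip_width': 1.0006746164193003}
{'fx': 503.12668984297994, 'fy': 503.12668984297994, 'cx': 320.14649971915884, 'cy': 240.45746208392939, 'position': array([ 0.17791501, -0.08390212,  1.25928554]), 'orientation': array([-2.84921400e+00, -1.27328097e-03, -1.52574625e+00])}
top pad_left 0.88 [256.6, 196.3, 60.5, 56.8] [ 0.542 -0.008  0.097]
top key_top 0.82 [223.7, 224.2, 63.6, 22.5] [0.541 0.136 0.124]
top gate 
[... 365 characters left out ...]
y([-0.01288498,  0.4850061 ,  1.36348339]), 'orientation': array([-2.5995361 ,  0.00357965, -2.3916123 ])}
side feeder 0.67 [232.7, 208.1, 99.2, 88.0] [0.57  0.03  0.064]
side feeder 0.57 [280.5, 221.8, 40.2, 58.9] [ 0.505 -0.007  0.099]
side pad_left 0.68 [278.8, 223.0, 43.3, 59.0] [ 0.508 -0.009  0.096]
side pad_left 0.41 [333.5, 202.2, 8.7, 23.6] [ 0.556 -0.222  0.043]
side key_top 0.62 [367.0, 237.6, 37.7, 11.8] [ 0.367 -0.253  0.012]
side gate 0.69 [280.4, 221.7, 38.1, 56.9] [ 0.506 -0.009  0.099]
side vial_a 0.72 [270.8, 232.4, 17.0, 10.0] [0.591 0.028 0.145]
side vial_a 0.72 [338.2, 248.8, 19.7, 8.7] [ 0.433 -0.132  0.019]
side vial_a 0.6 [256.0, 230.7, 20.1, 19.3] [0.604 0.073 0.152]
```

```bash
python3 - <<'E'
from h import *
for n in("top","side"):
    z=np.load(f"{n}0.npz"); im,d=z["im"],z["d"]; P=cloud(n,d); hsv=cv2.cvtColor(im,cv2.COLOR_RGB2HSV)
    H,S,V=[hsv[...,i].astype(int) for i in range(3)]
    for nm,m in(("red",((H<8)|(H>172))&(S>130)&(V>60)),("blue",(H>98)&(H<125)&(S>120)&(V>50))):
        k,l,st,c=cv2.connectedComponentsWithStats(m.astype(np.uint8))
        for i in range(1,k):
            if st[i,4]>40:
                q=P[(l==i)&(d>0)]; zt=np.percentile(q[:,2],90); t=q[q[:,2]>zt-.012]
                print(n,nm,st[i],"med",np.median(q,0).round(3),"top",t.mean(0).round(3),np.ptp(t,0).round(3))
z=np.load("top0.npz")
a=cv2.resize(z["im"][150:350,120:400,::-1],None,fx=2.85,fy=2.85,interpolation=cv2.INTER_CUBIC); cv2.imwrite("pics/topcrop.png",a)
E
```

```text
top red [243  53  22  19 318] med [0.958 0.119 0.185] top [0.958 0.118 0.185] [0.052 0.05  0.013]
top red [149  54  15  17 175] med [0.96  0.365 0.168] top [0.942 0.357 0.191] [0.044 0.021 0.014]
top red [508 122  16  18 170] med [ 0.714 -0.465  0.33 ] top [ 0.707 -0.468  0.333] [0.032 0.018 0.02 ]
top red [257 243  15  11 145] med [0.505 0.065 0.087] top [0.505 0.064 0.087] [0.028 0.034 0.016]
top red [298 243  16  11 161] med [ 0.498 -0.036  0.128] top [ 0.498 -0.038  0.129] [0.028 0.034 0.016]
top red [  502   340   138   140 10726] med [ 0.162 -0.367  0.692] top [ 0.139 -0.333  0.705] [0.066 0.1   0.021]
top red [237 420  93  43 720] med [ 0.08  -0.052  0.011] top [ 0.077 -0.039  0.011] [0.089 0.212 0.015]
top red [ 376  435  156   45 3894] med [ 0.117 -0.235  0.731] top [ 0.113 -0.199  0.741] [0.026 0.11  0.032]
top red [220 441  68  39 732] med [0.058 0.009 0.312] top [0.051 0.025 0.316] [0.052 0.083 0.017]
top red [331 442  78  38 604] med [ 0.119 -0.147  0.757] top [ 0.117 -0.14   0.759] [0.025 0.052 0.015]
top blue [200  66  15  17 206] med [0.951 0.242 0.14 ] top [0.953 0.2
[... 1076 characters left out ...]
  20  50] med [ 0.005 -0.042  0.53 ] top [ 0.009 -0.046  0.545] [0.015 0.008 0.015]
side red [485 302  16  12  45] med [-0.022 -0.035  0.467] top [-0.022 -0.037  0.476] [0.015 0.013 0.015]
side blue [435   0  31  19 133] med [ 0.877 -1.309  0.151] top [ 0.878 -1.31   0.157] [0.021 0.195 0.024]
side blue [384  32  21  20 202] med [ 0.957 -1.047  0.085] top [ 0.962 -1.044  0.09 ] [0.081 0.192 0.06 ]
side blue [145 211  12  10  89] med [0.952 0.244 0.139] top [0.952 0.245 0.139] [0.038 0.036 0.013]
side blue [264 275  10   9  66] med [0.509 0.145 0.139] top [0.508 0.145 0.139] [0.028 0.028 0.012]
side blue [119 314  25  23 157] med [0.768 0.501 0.008] top [0.767 0.503 0.008] [0.08  0.064 0.017]
```

View pics/topcrop.png

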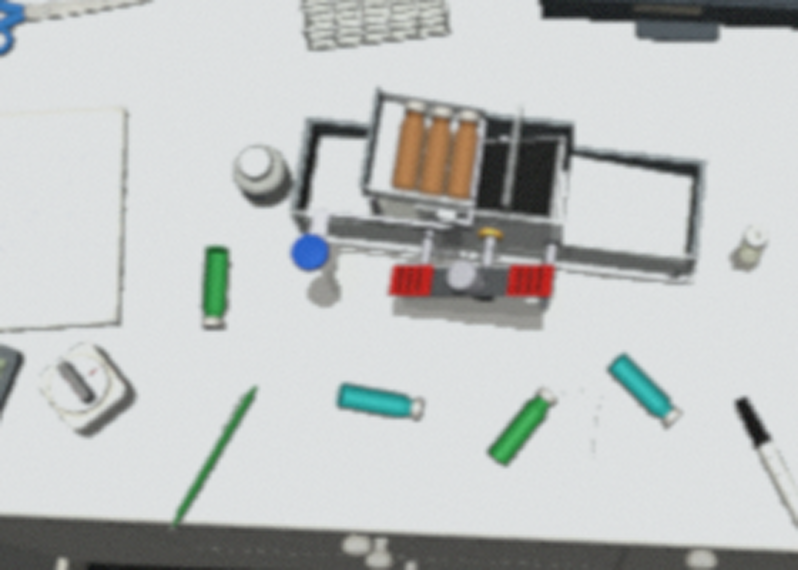

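View pics/side0.png

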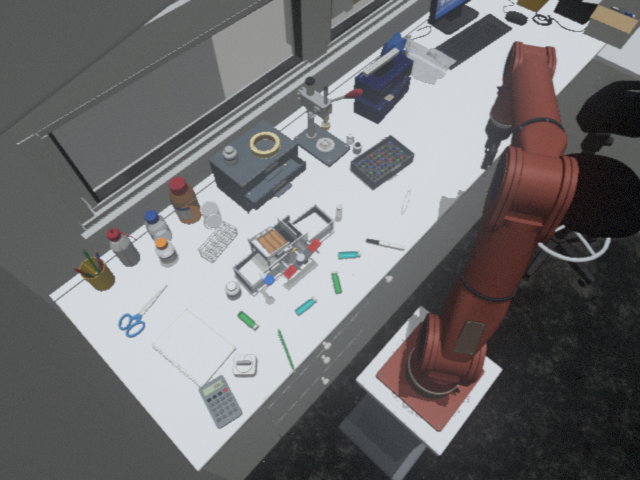

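The crop shows the right pad raised (530,280) and the left one down (410,280), with the blue key at (310,252). The three amber vials wait in the trough at (435,150). The green and turquoise look-alikes lie on the worktop, clear of the path. So I push the right pad and the vials should end in the right lane.

```bash
cat >> h.py <<'E'
def go(x,y,z,yaw=-0.066):
    s=status.read_state(); T=R.from_euler('xyz',s["tcp_rot"]); G=R.from_euler('xyz',[np.pi,0,yaw])
    print("t",round(s["t"],2),"cm",(T.inv().apply(np.array([x,y,z])-s["ee_pos"])*100).round(2),"turn",(T.inv()*G).as_rotvec().round(3),"pos",s["ee_pos"].round(4),"F",s["contact_force"].round(2))
E
python3 -c "
from h import *
go(.497,-.042,.19)"
```

```text
t 0.6 cm [ 43.43 -40.47   0.17] turn [-0.     0.     0.496] pos [ 0.2708 -0.5909  0.1917] F [ 0.22 -0.97 -0.23]
```

Emit:
{"fn": "play_rows", "kwargs": {
  "jaw": 1,
  "grip_force": 20,
  "moves": [
    {"tx": 4.3,"ty": -4.0,"tz": 0,"az": 0.05},
    {"tx": 8.7,"ty": -8.1,"tz": 0,"az": 0.1},
    {"tx": 13,"ty": -12.1,"tz": 0,"az": 0.15},
    {"tx": 17.4,"ty": -16.2,"tz": 0,"az": 0.2},
    {"tx": 21.7,"ty": -20.2,"tz": 0,"az": 0.25},
    {"tx": 26,"ty": -24.3,"tz": 0,"az": 0.3},
    {"tx": 30.4,"ty": -28.3,"tz": 0,"az": 0.35},
    {"tx": 34.7,"ty": -32.4,"tz": 0,"az": 0.4},
    {"tx": 39.1,"ty": -36.4,"tz": 0,"az": 0.45},
    {"tx": 43.4,"ty": -40.5,"tz": 0.2,"az": 0.496},
    {"tx": 43.4,"ty": -40.5,"tz": 0.2,"az": 0.496},
    {"tx": 43.4,"ty": -40.5,"tz": 0.2,"az": 0.496}
  ]
}}

```text
$.moves[0]: bad value
```

```bash
python3 -c "
from h import *
go(.496,-.042,.14); go(.496,-.042,.127); go(.495,-.056,.097)
im,d=imaging.get_image('wrist'); cv2.imwrite('pics/w1.png',im[:,:,::-1])"
```

```text
t 0.6 cm [ 43.34 -40.52   5.17] turn [-0.     0.     0.496] pos [ 0.2708 -0.5909  0.1917] F [ 0.22 -0.97 -0.23]
t 0.6 cm [ 43.34 -40.52   6.47] turn [-0.     0.     0.496] pos [ 0.2708 -0.5909  0.1917] F [ 0.22 -0.97 -0.23]
t 0.6 cm [ 42.67 -39.28   9.47] turn [-0.     0.     0.496] pos [ 0.2708 -0.5909  0.1917] F [ 0.22 -0.97 -0.23]
```

View pics/w1.png

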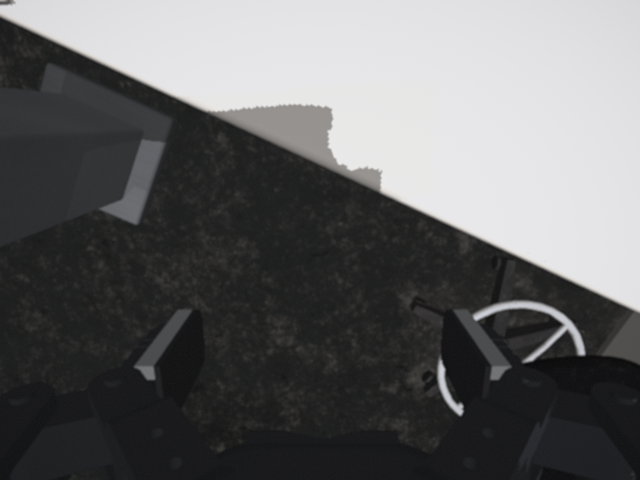

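The call was refused, probably because each row needs all six fields. The wrist picture shows the arm still at its start, with open fingers at (175,350) and (480,350) over the floor. I'll resend it.

Emit:
{"fn": "play_rows", "kwargs": {
  "jaw": 1,
  "grip_force": 20,
  "moves": [
    {"tx": 4.3,"ty": -4.0,"tz": 0,"ax": 0,"ay": 0,"az": 0.05},
    {"tx": 8.7,"ty": -8.1,"tz": 0,"ax": 0,"ay": 0,"az": 0.1},
    {"tx": 13,"ty": -12.1,"tz": 0,"ax": 0,"ay": 0,"az": 0.15},
    {"tx": 17.4,"ty": -16.2,"tz": 0,"ax": 0,"ay": 0,"az": 0.2},
    {"tx": 21.7,"ty": -20.2,"tz": 0,"ax": 0,"ay": 0,"az": 0.25},
    {"tx": 26,"ty": -24.3,"tz": 0,"ax": 0,"ay": 0,"az": 0.3},
    {"tx": 30.4,"ty": -28.3,"tz": 0,"ax": 0,"ay": 0,"az": 0.35},
    {"tx": 34.7,"ty": -32.4,"tz": 0,"ax": 0,"ay": 0,"az": 0.4},
    {"tx": 39.1,"ty": -36.4,"tz": 0,"ax": 0,"ay": 0,"az": 0.45},
    {"tx": 43.4,"ty": -40.5,"tz": 0.2,"ax": 0,"ay": 0,"az": 0.496},
    {"tx": 43.4,"ty": -40.5,"tz": 0.2,"ax": 0,"ay": 0,"az": 0.496},
    {"tx": 43.4,"ty": -40.5,"tz": 0.2,"ax": 0,"ay": 0,"az": 0.496}
  ]
}}

```text
t: 2.15
ee_pos: [0.4965, -0.0423, 0.1897]
tcp_rot: [3.141, 0.0, -0.066]
contact_force: [-0.1, -0.9, 0.2]
grip_width: -0.002
gripper_force: 0.0
```

```bash
python3 -c "
from h import *
go(.496,-.042,.14); go(.496,-.042,.127); go(.495,-.056,.097)
im,d=imaging.get_image('wrist'); cv2.imwrite('pics/w2.png',im[:,:,::-1])"
```

```text
t 2.15 cm [-0.05 -0.03  4.97] turn [0. 0. 0.] pos [ 0.4965 -0.0423  0.1897] F [-0.08 -0.91  0.18]
t 2.15 cm [-0.05 -0.03  6.27] turn [0. 0. 0.] pos [ 0.4965 -0.0423  0.1897] F [-0.08 -0.91  0.18]
t 2.15 cm [-0.05  1.37  9.27] turn [0. 0. 0.] pos [ 0.4965 -0.0423  0.1897] F [-0.08 -0.91  0.18]
```

View pics/w2.png

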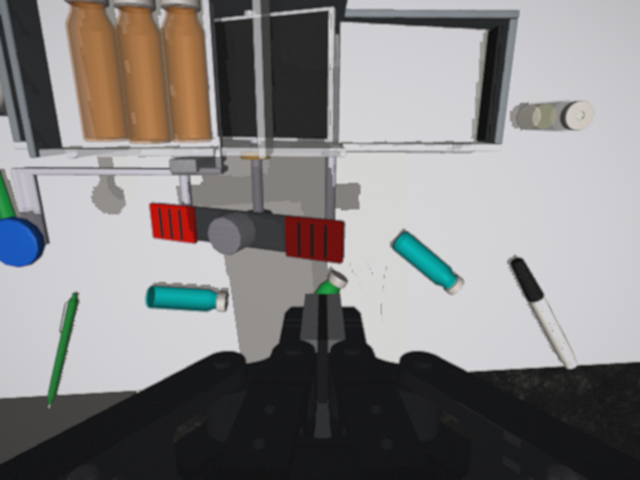

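The wrist view shows the raised right pad at (315,238), just ahead of the shut fingertips at (323,295), and the vials clear at (140,70). Now I push down, following the pad's outward swing.

Emit:
{"fn": "play_rows", "kwargs": {
  "jaw": 1,
  "moves": [
    {"tx": 0,"ty": 0,"tz": 2.5,"ax": 0,"ay": 0,"az": 0},
    {"tx": 0,"ty": 0,"tz": 5.0,"ax": 0,"ay": 0,"az": 0},
    {"tx": 0,"ty": 0,"tz": 6.0,"ax": 0,"ay": 0,"az": 0},
    {"tx": 0,"ty": 0.2,"tz": 6.6,"ax": 0,"ay": 0,"az": 0},
    {"tx": 0,"ty": 0.5,"tz": 7.2,"ax": 0,"ay": 0,"az": 0},
    {"tx": 0,"ty": 0.8,"tz": 7.8,"ax": 0,"ay": 0,"az": 0},
    {"tx": 0,"ty": 1.0,"tz": 8.4,"ax": 0,"ay": 0,"az": 0},
    {"tx": 0,"ty": 1.2,"tz": 8.9,"ax": 0,"ay": 0,"az": 0},
    {"tx": 0,"ty": 1.4,"tz": 9.4,"ax": 0,"ay": 0,"az": 0},
    {"tx": 0,"ty": 1.4,"tz": 9.4,"ax": 0,"ay": 0,"az": 0}
  ]
}}

```text
t: 3.45
ee_pos: [0.4954, -0.0559, 0.0954]
tcp_rot: [-3.141, 0.001, -0.066]
contact_force: [-0.7, 0.5, 0.4]
grip_width: -0.002
gripper_force: 0.2
```

Emit:
{"fn": "play_rows", "kwargs": {
  "jaw": 1,
  "moves": [
    {"tx": 0,"ty": 0,"tz": -3.0,"ax": 0,"ay": 0,"az": 0},
    {"tx": 0,"ty": 0,"tz": -7.0,"ax": 0,"ay": 0,"az": 0},
    {"tx": 0,"ty": 0,"tz": -9.5,"ax": 0,"ay": 0,"az": 0},
    {"tx": 0,"ty": 0,"tz": -9.5,"ax": 0,"ay": 0,"az": 0},
    {"tx": 0,"ty": 0,"tz": -9.5,"ax": 0,"ay": 0,"az": 0}
  ]
}}

```text
t: 4.08
ee_pos: [0.4953, -0.0558, 0.19]
tcp_rot: [-3.142, 0.001, -0.066]
contact_force: [-0.1, -0.5, 0.5]
grip_width: -0.002
gripper_force: 0.0
```

```bash
python3 -c "
from h import *
go(.508,.1445,.19)
im,d=imaging.get_image('wrist'); cv2.imwrite('pics/w3.png',im[:,:,::-1])"
```

```text
t 4.08 cm [ -0.06 -20.07   0.  ] turn [-0.     0.001 -0.   ] pos [ 0.4953 -0.0558  0.19  ] F [-0.06 -0.48  0.47]
```

View pics/w3.png

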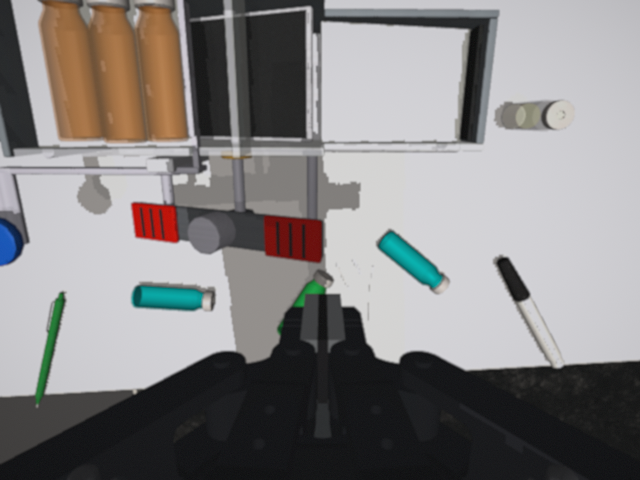

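The wrist view still shows the right pad at (295,240) larger than the left at (155,222), so the gate hasn't flipped. I'll measure why.

```bash
python3 - <<'E'
from h import *
for n in("wrist","side"):
    im,d=imaging.get_image(n); P=cloud(n,d); hsv=cv2.cvtColor(im,cv2.COLOR_RGB2HSV)
    H,S,V=[hsv[...,i].astype(int) for i in range(3)]
    for nm,m in(("red",((H<8)|(H>172))&(S>130)&(V>60)),("blue",(H>98)&(H<125)&(S>120)&(V>50))):
        k,l,st,c=cv2.connectedComponentsWithStats(m.astype(np.uint8))
        for i in range(1,k):
            q=P[(l==i)&(d>0)]
            if st[i,4]>25 and .4<np.median(q[:,0])<.6 and abs(np.median(q[:,1]))<.3:
                print(n,nm,st[i],np.median(q,0).round(3),q.min(0).round(3),q.max(0).round(3))
    if n=="wrist":
        print(P[300:340:8,323].round(3))
        c,M,p=cam(n); s=status.read_state(); q=(s["ee_pos"]-p)@M; print("tcp px",c["fx"]*q[0]/q[2]+c["cx"],c["fy"]*q[1]/q[2]+c["cy"],p)
E
```

```text
wrist red [ 132  203   47   39 1470] [0.506 0.064 0.087] [0.492 0.047 0.077] [0.52  0.085 0.093]
wrist red [ 264  215   58   47 2107] [ 0.499 -0.038  0.128] [ 0.484 -0.056  0.113] [ 0.513 -0.017  0.135]
wrist blue [  0 219  22  46 759] [0.51  0.133 0.137] [0.497 0.128 0.13 ] [0.524 0.142 0.14 ]
[[ 0.507 -0.057  0.239]
 [ 0.506 -0.057  0.244]
 [ 0.507 -0.057  0.251]
 [ 0.507 -0.057  0.256]
 [ 0.506 -0.057  0.26 ]]
tcp px 321.4610233564145 279.35001030108907 [ 0.56817181 -0.06084437  0.37084276]
side red [284 265  12  13  68] [0.502 0.064 0.087] [0.491 0.05  0.078] [0.515 0.083 0.096]
side blue [264 275  10   9  67] [0.508 0.145 0.139] [0.493 0.131 0.131] [0.522 0.16  0.145]
```

```bash
python3 -c "
from h import *
go(.498,-.040,.13);go(.4975,-.048,.110)"
```

```text
t 4.22 cm [ 0.2  -1.59  5.96] turn [-0.     0.002 -0.   ] pos [ 0.4951 -0.0558  0.1896] F [-0.15 -1.38  0.41]
t 4.22 cm [ 0.21 -0.79  7.96] turn [-0.     0.002 -0.   ] pos [ 0.4951 -0.0558  0.1896] F [-0.15 -1.38  0.41]
```

Emit:
{"fn": "play_rows", "kwargs": {
  "jaw": 1,
  "moves": [
    {"tx": 0.2,"ty": -1.6,"tz": 2.5,"ax": 0,"ay": 0,"az": 0},
    {"tx": 0.2,"ty": -1.6,"tz": 5.0,"ax": 0,"ay": 0,"az": 0},
    {"tx": 0.2,"ty": -1.6,"tz": 6.0,"ax": 0,"ay": 0,"az": 0},
    {"tx": 0.2,"ty": -1.4,"tz": 6.6,"ax": 0,"ay": 0,"az": 0},
    {"tx": 0.2,"ty": -1.1,"tz": 7.2,"ax": 0,"ay": 0,"az": 0},
    {"tx": 0.2,"ty": -0.9,"tz": 7.7,"ax": 0,"ay": 0,"az": 0},
    {"tx": 0.2,"ty": -0.9,"tz": 7.7,"ax": 0,"ay": 0,"az": 0}
  ]
}}

```text
t: 5.1
ee_pos: [0.4982, -0.0473, 0.1136]
tcp_rot: [-3.142, 0.0, -0.067]
contact_force: [0.2, 0.1, 0.2]
grip_width: -0.005
gripper_force: 0.0
```

```bash
cat > look.py <<'E'
from h import *
import sys
im,d=imaging.get_image("wrist"); P=cloud("wrist",d); hsv=cv2.cvtColor(im,cv2.COLOR_RGB2HSV)
H,S,V=[hsv[...,i].astype(int) for i in range(3)]
k,l,st,c=cv2.connectedComponentsWithStats((((H<8)|(H>172))&(S>130)&(V>50)).astype(np.uint8))
for i in range(1,k):
    q=P[(l==i)&(d>0)]
    if st[i,4]>25 and len(q): print(st[i],np.median(q,0).round(3),q.min(0).round(3),q.max(0).round(3))
cv2.imwrite(f"pics/{sys.argv[1]}.png",im[:,:,::-1])
E
python3 look.py w4; python3 -c "
from h import *
go(.4965,-.056,.09)"
```

```text
[  86  233   62   54 2428] [0.507 0.064 0.087] [0.492 0.047 0.077] [0.521 0.085 0.094]
[ 259  256   82   58 3039] [ 0.504 -0.033  0.126] [ 0.486 -0.056  0.114] [ 0.514 -0.017  0.164]
t 5.15 cm [-0.12  0.9   2.39] turn [-0.    -0.    -0.001] pos [ 0.4983 -0.0471  0.1139] F [-1.23  0.57  0.11]
```

View pics/w4.png

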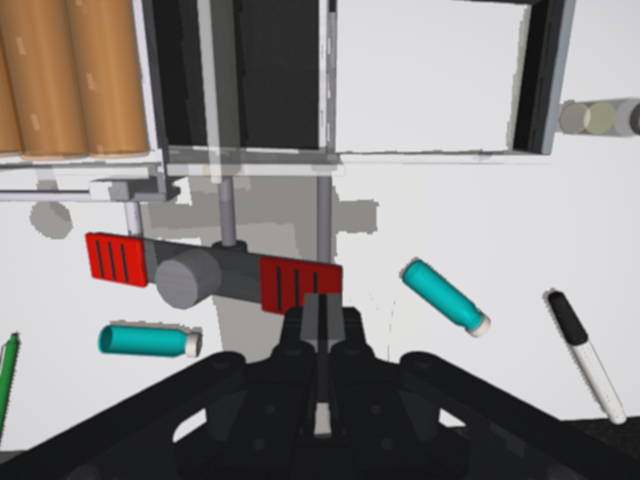

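The wrist view shows the pad at (300,285) still up, with the visible fingertip ending at (322,295). The depth put the tip well above the nominal TCP, so I'll check where the fingertips really are.

```bash
python3 - <<'E'
from h import *
s=status.read_state(); print(s["ee_pos"].round(4),s["grip_width"])
im,d=imaging.get_image("wrist"); P=cloud("wrist",d)
for r in range(270,440,10): print(r,P[r,314].round(3),P[r,335].round(3))
for n in("side","top"):
    im,d=imaging.get_image(n); P=cloud(n,d)
    m=(abs(P[...,0]-.498)<.03)&(abs(P[...,1]+.047)<.025)&(P[...,2]>.10)&(P[...,2]<.3)
    q=P[m]; b=q[:,2]; h,e=np.histogram(b,bins=np.arange(.10,.30,.01)); print(n,h)
    for lo in np.arange(.10,.26,.02):
        w=q[(b>=lo)&(b<lo+.02)]
        if len(w): print(round(lo,2),len(w),w.min(0).round(3),w.max(0).round(3))
    if n=="side":
        v,u=np.where(m); print(u.min(),u.max(),v.min(),v.max())
        a=cv2.resize(im[150:300,240:440,::-1],None,fx=4,fy=4,interpolation=cv2.INTER_CUBIC); cv2.imwrite("pics/s5.png",a)
E
```

```text
[ 0.4983 -0.0471  0.1139] -0.0002918720397259061
270 [ 0.509 -0.044  0.129] [ 0.51  -0.054  0.133]
280 [ 0.505 -0.044  0.131] [ 0.506 -0.053  0.134]
290 [ 0.5   -0.044  0.13 ] [ 0.501 -0.053  0.134]
300 [ 0.51  -0.045  0.162] [ 0.509 -0.053  0.162]
310 [ 0.51  -0.045  0.171] [ 0.51  -0.052  0.171]
320 [ 0.51  -0.045  0.178] [ 0.51  -0.052  0.178]
330 [ 0.51  -0.046  0.184] [ 0.51  -0.052  0.185]
340 [ 0.509 -0.046  0.189] [ 0.51  -0.052  0.19 ]
350 [ 0.512 -0.046  0.198] [ 0.511 -0.052  0.198]
360 [ 0.51  -0.046  0.201] [ 0.511 -0.051  0.203]
370 [ 0.508 -0.046  0.202] [ 0.511 -0.051  0.207]
380 [ 0.504 -0.045  0.201] [ 0.509 -0.051  0.209]
390 [ 0.501 -0.045  0.201] [ 0.507 -0.051  0.209]
400 [ 0.498 -0.045  0.201] [ 0.498 -0.051  0.202]
410 [ 0.494 -0.045  0.2  ] [ 0.495 -0.051  0.202]
420 [ 0.491 -0.045  0.201] [ 0.492 -0.05   0.203]
430 [ 0.489 -0.044  0.202] [ 0.491 -0.05   0.205]
side [ 0  7 53 28  0  4 10 15 12  9 31 18 15 19 11 13  2  1  1]
0.1 7 [ 0.484 -0.033  0.114] [ 0.505 -0.022  0.119]
0.12 81 [ 0.482 -0.054  0.121] [ 0.51  -0.022  0.14 ]
0.14 4 [ 0.488 -0.047  0.155] [ 0.493 -0.038  0.16 ]
0.16 25 [ 0.486 -0.06   0.161] [ 0.5   -0.032  0.18 ]
0.18 21 [ 0.485 -0.071  0.181] [ 0.495 -0.031  0.199]
0.2 49 [ 0.48  -0.071  0.2  ] [ 0.507 -0.022  0.22 ]
0.22 34 [ 0.479 -0.06   0.221] [ 0.49  -0.024  0.239]
0.24 24 [ 0.478 -0.058  0.241] [ 0.489 -0.023  0.259]
308 325 222 251
top [0 0 0 0 0 0 0 0 0 0 0 0 0 0 0 0 0 0 0]
```

View pics/s5.png

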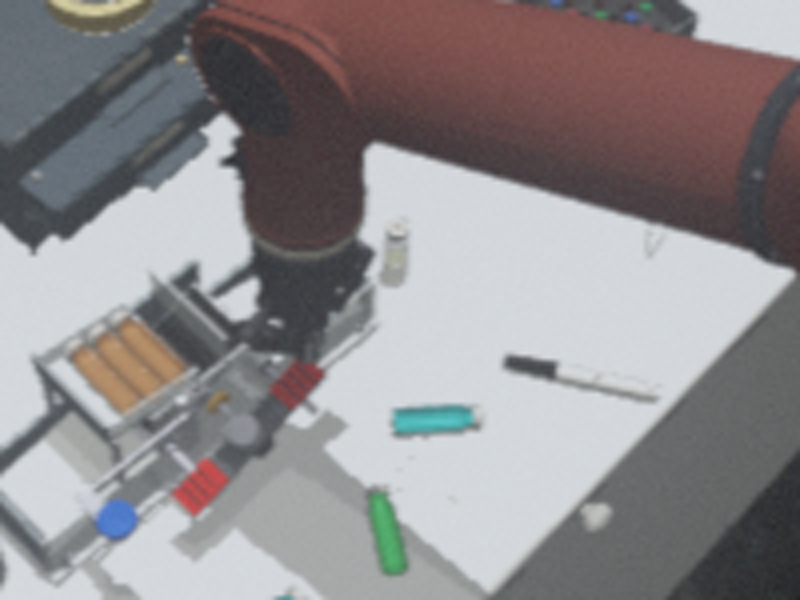

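The clouds show the real fingertips ending at z ≈ 0.156 m while the reported TCP is 0.114 m. The tips therefore sit about 42 mm behind the stated TCP, and x and y agree. The side crop confirms it: the gripper hovers above the right pad at (297,383), untouched. I'll check the clearance over the gray weight before going lower.

```bash
python3 - <<'E'
from h import *
im,d=imaging.get_image("wrist"); P=cloud("wrist",d)
q=P[250:310,155:222].reshape(-1,3); q=q[(q[:,2]>.13)]; print("weight",q.min(0).round(3),q.max(0).round(3))
for u in(205,230,260,290,360,390,430): 
    c=P[300:480,u]; k=np.where((c[:,2]>.14)&(c[:,2]<.3))[0]
    print(u, [(300+i,*c[i].round(3)) for i in k[:: max(1,len(k)//4)]][:5])
E
```

```text
weight [ 0.571 -0.052  0.295] [ 0.571 -0.052  0.295]
205 [(np.int64(357), np.float64(0.514), np.float64(-0.017), np.float64(0.202)), (np.int64(386), np.float64(0.513), np.float64(-0.02), np.float64(0.214)), (np.int64(422), np.float64(0.494), np.float64(-0.014), np.float64(0.202)), (np.int64(451), np.float64(0.493), np.float64(-0.017), np.float64(0.212))]
230 [(np.int64(348), np.float64(0.571), np.float64(-0.052), np.float64(0.295)), (np.int64(382), np.float64(0.511), np.float64(-0.025), np.float64(0.209)), (np.int64(414), np.float64(0.502), np.float64(-0.024), np.float64(0.21)), (np.int64(446), np.float64(0.517), np.float64(-0.032), np.float64(0.237)), (np.int64(478), np.float64(0.519), np.float64(-0.034), np.float64(0.245))]
260 [(np.int64(339), np.float64(0.571), np.float64(-0.052), np.float64(0.295)), (np.int64(390), np.float64(0.517), np.float64(-0.035), np.float64(0.222)), (np.int64(420), np.float64(0.517), np.float64(-0.036), np.float64(0.23)), (np.int64(450), np.float64(0.517), np.float64(-0.037), np.float64(0.238))]
290 [(np.int64(308), np.float64(0.507), np.float64(-0.036), 
[... 603 characters left out ...]
67), np.float64(0.196)), (np.int64(391), np.float64(0.514), np.float64(-0.063), np.float64(0.22)), (np.int64(420), np.float64(0.515), np.float64(-0.061), np.float64(0.23)), (np.int64(449), np.float64(0.513), np.float64(-0.061), np.float64(0.235)), (np.int64(478), np.float64(0.518), np.float64(-0.059), np.float64(0.246))]
430 [(np.int64(353), np.float64(0.509), np.float64(-0.077), np.float64(0.198)), (np.int64(384), np.float64(0.509), np.float64(-0.074), np.float64(0.212)), (np.int64(415), np.float64(0.498), np.float64(-0.075), np.float64(0.21)), (np.int64(446), np.float64(0.49), np.float64(-0.074), np.float64(0.211)), (np.int64(477), np.float64(0.517), np.float64(-0.065), np.float64(0.246))]
```

The weight stays below 0.13 m and the knuckles sit about 40 mm above the tips, so there's room. I'll push 6 cm further from here.

Emit:
{"fn": "play_rows", "kwargs": {
  "jaw": 1,
  "moves": [
    {"tx": -0.3,"ty": -0.2,"tz": 1.2,"ax": 0,"ay": 0,"az": 0},
    {"tx": -0.3,"ty": -0.2,"tz": 2.0,"ax": 0,"ay": 0,"az": 0},
    {"tx": -0.3,"ty": 0,"tz": 2.6,"ax": 0,"ay": 0,"az": 0},
    {"tx": -0.3,"ty": 0.2,"tz": 3.2,"ax": 0,"ay": 0,"az": 0},
    {"tx": -0.3,"ty": 0.4,"tz": 3.8,"ax": 0,"ay": 0,"az": 0},
    {"tx": -0.3,"ty": 0.6,"tz": 4.4,"ax": 0,"ay": 0,"az": 0},
    {"tx": -0.3,"ty": 0.8,"tz": 5.0,"ax": 0,"ay": 0,"az": 0},
    {"tx": -0.3,"ty": 0.9,"tz": 5.5,"ax": 0,"ay": 0,"az": 0},
    {"tx": -0.3,"ty": 1.0,"tz": 5.8,"ax": 0,"ay": 0,"az": 0},
    {"tx": -0.3,"ty": 1.0,"tz": 5.8,"ax": 0,"ay": 0,"az": 0}
  ]
}}

```text
t: 6.6
ee_pos: [0.4945, -0.0568, 0.0556]
tcp_rot: [-3.141, 0.0, -0.066]
contact_force: [0.3, 0.3, -0.6]
grip_width: 0.002
gripper_force: 0.0
```

```bash
python3 look.py w6; python3 -c "
from h import *
go(.508,.1445,.19)"
```

```text
[ 273  264   91   73 3034] [ 0.505 -0.055  0.087] [ 0.486 -0.075  0.075] [ 0.512 -0.037  0.123]
[   0  304   70   88 4773] [0.504 0.035 0.122] [0.49  0.027 0.115] [0.518 0.047 0.128]
t 6.65 cm [  0.   -20.17 -13.42] turn [-0. -0. -0.] pos [ 0.4947 -0.0567  0.0557] F [0.16 0.15 0.21]
```

The gate has rocked: the right pad is now at z 0.087 and the left at about 0.125. Next I lift and travel to above the key.

Emit:
{"fn": "play_rows", "kwargs": {
  "jaw": 1,
  "moves": [
    {"tx": 0,"ty": 0,"tz": -4.5,"ax": 0,"ay": 0,"az": 0},
    {"tx": 0,"ty": 0,"tz": -9,"ax": 0,"ay": 0,"az": 0},
    {"tx": 0,"ty": -1,"tz": -10.5,"ax": 0,"ay": 0,"az": 0},
    {"tx": 0,"ty": -6,"tz": -10.5,"ax": 0,"ay": 0,"az": 0},
    {"tx": 0,"ty": -11,"tz": -10.5,"ax": 0,"ay": 0,"az": 0},
    {"tx": 0,"ty": -16,"tz": -10.5,"ax": 0,"ay": 0,"az": 0},
    {"tx": 0,"ty": -20.2,"tz": -10.5,"ax": 0,"ay": 0,"az": 0},
    {"tx": 0,"ty": -20.2,"tz": -8.5,"ax": 0,"ay": 0,"az": 0},
    {"tx": 0,"ty": -20.2,"tz": -6.5,"ax": 0,"ay": 0,"az": 0},
    {"tx": 0,"ty": -20.2,"tz": -6.5,"ax": 0,"ay": 0,"az": 0}
  ]
}}

```text
t: 7.9
ee_pos: [0.5065, 0.1448, 0.1191]
tcp_rot: [3.141, 0.003, -0.066]
contact_force: [0.4, 0.3, 0.5]
grip_width: -0.0
gripper_force: 0.0
```

```bash
python3 look.py w7; python3 -c "
from h import *
im,d=imaging.get_image('wrist');P=cloud('wrist',d)
hsv=cv2.cvtColor(im,cv2.COLOR_RGB2HSV);m=(abs(hsv[...,0].astype(int)-112)<14)&(hsv[...,1]>120)&(hsv[...,2]>50)&(d>0);q=P[m];print(m.sum(),np.median(q,0).round(3),q.min(0).round(3),q.max(0).round(3))
for r in (285,290,295,300,310): print(r,P[r,314].round(3))
go(.51,.1445,.139-.042)"
```

```text
[ 494  243   75   66 3450] [0.507 0.05  0.13 ] [0.491 0.024 0.113] [0.52  0.067 0.136]
2763 [0.516 0.144 0.139] [0.501 0.13  0.134] [0.528 0.16  0.171]
285 [0.513 0.148 0.139]
290 [0.51  0.148 0.139]
295 [0.52  0.147 0.165]
300 [0.52  0.147 0.169]
310 [0.519 0.147 0.177]
t 8.0 cm [0.21 0.04 2.4 ] turn [-0.  0. -0.] pos [0.5079 0.1451 0.121 ] F [-0.53  0.01 -0.4 ]
```

View pics/w7.png

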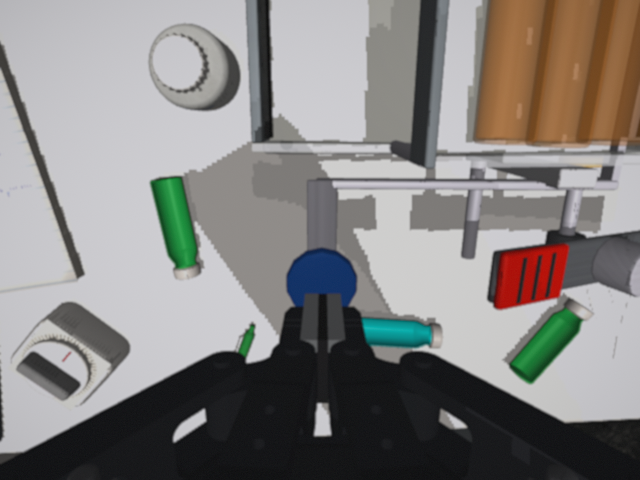

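The wrist view shows the fingertips centred on the blue key at (322,280), the vials still waiting at (560,70) and the left pad raised at (530,275). Now I press gently.

Emit:
{"fn": "play_rows", "kwargs": {
  "jaw": 1,
  "moves": [
    {"tx": 0.1,"ty": 0,"tz": 1.2,"ax": 0,"ay": 0,"az": 0},
    {"tx": 0.1,"ty": 0,"tz": 2.0,"ax": 0,"ay": 0,"az": 0},
    {"tx": 0.1,"ty": 0,"tz": 2.5,"ax": 0,"ay": 0,"az": 0},
    {"tx": 0.1,"ty": 0,"tz": 2.9,"ax": 0,"ay": 0,"az": 0},
    {"tx": 0.1,"ty": 0,"tz": 3.3,"ax": 0,"ay": 0,"az": 0},
    {"tx": 0.1,"ty": 0,"tz": 3.6,"ax": 0,"ay": 0,"az": 0},
    {"tx": 0.1,"ty": 0,"tz": 3.6,"ax": 0,"ay": 0,"az": 0},
    {"tx": 0.1,"ty": 0,"tz": 3.6,"ax": 0,"ay": 0,"az": 0}
  ]
}}

```text
t: 9.0
ee_pos: [0.509, 0.1446, 0.0849]
tcp_rot: [3.141, -0.0, -0.066]
contact_force: [-2.4, -1.5, 5.7]
grip_width: -0.004
gripper_force: 2.4
```

```bash
cat > key.py <<'E'
from h import *
for _ in range(2):
    im,d=imaging.get_image('wrist');P=cloud('wrist',d)
    hsv=cv2.cvtColor(im,cv2.COLOR_RGB2HSV);m=(abs(hsv[...,0].astype(int)-112)<14)&(hsv[...,1]>120)&(hsv[...,2]>50)&(d>0);print(m.sum(),"key z",np.median(P[m],0).round(4))
    o=(hsv[...,0]>5)&(hsv[...,0]<20)&(hsv[...,1]>110)&(hsv[...,2]>70)&(d>0); print("amber px",o.sum(),np.median(P[o],0).round(3) if o.any() else None)
    go(.51,.1445,.1)
E
python3 key.py
```

```text
1802 key z [0.5207 0.1444 0.1231]
amber px 41 [0.491 0.041 0.125]
t 9.05 cm [ 0.1   0.01 -1.51] turn [ 0.  0. -0.] pos [0.509  0.1446 0.0849] F [-2.05 -2.26  5.32]
1802 key z [0.5208 0.1444 0.1231]
amber px 43 [0.491 0.041 0.124]
t 9.1 cm [ 0.1   0.01 -1.51] turn [ 0. -0. -0.] pos [0.509  0.1446 0.0849] F [-1.95 -1.59  4.67]
```

The key is down 16 mm at about 5 N and the trough is emptying. I'll hold it a second, then lift clear.

Emit:
{"fn": "play_rows", "kwargs": {
  "jaw": 1,
  "moves": [
    {"tx": 0,"ty": 0,"tz": 0,"ax": 0,"ay": 0,"az": 0},
    {"tx": 0,"ty": 0,"tz": 0,"ax": 0,"ay": 0,"az": 0},
    {"tx": 0,"ty": 0,"tz": 0,"ax": 0,"ay": 0,"az": 0},
    {"tx": 0,"ty": 0,"tz": 0,"ax": 0,"ay": 0,"az": 0},
    {"tx": 0,"ty": 0,"tz": 0,"ax": 0,"ay": 0,"az": 0},
    {"tx": 0,"ty": 0,"tz": 0,"ax": 0,"ay": 0,"az": 0},
    {"tx": 0,"ty": 0,"tz": 0,"ax": 0,"ay": 0,"az": 0},
    {"tx": 0,"ty": 0,"tz": 0,"ax": 0,"ay": 0,"az": 0},
    {"tx": 0,"ty": 0,"tz": -1.5,"ax": 0,"ay": 0,"az": 0},
    {"tx": 0,"ty": 0,"tz": -5,"ax": 0,"ay": 0,"az": 0},
    {"tx": 0,"ty": 0,"tz": -10,"ax": 0,"ay": 0,"az": 0},
    {"tx": 0,"ty": 0,"tz": -12,"ax": 0,"ay": 0,"az": 0}
  ]
}}

```text
t: 10.6
ee_pos: [0.5101, 0.1461, 0.2085]
tcp_rot: [-3.14, -0.004, -0.065]
contact_force: [-0.3, -0.4, -0.6]
grip_width: -0.002
gripper_force: 0.0
```

Emit:
{"fn": "play_rows", "kwargs": {
  "jaw": 1,
  "moves": [
    {"tx": 0,"ty": 0,"tz": 0,"ax": 0,"ay": 0,"az": 0},
    {"tx": 0,"ty": 0,"tz": 0,"ax": 0,"ay": 0,"az": 0},
    {"tx": 0,"ty": 0,"tz": 0,"ax": 0,"ay": 0,"az": 0},
    {"tx": 0,"ty": 0,"tz": 0,"ax": 0,"ay": 0,"az": 0}
  ]
}}

```text
t: 11.1
ee_pos: [0.5086, 0.1447, 0.204]
tcp_rot: [3.141, 0.001, -0.066]
contact_force: [0.7, -0.1, -0.1]
grip_width: 0.001
gripper_force: 0.0
```

```bash
python3 key.py; python3 look.py w8; python3 - <<'E'
from h import *
im,d=imaging.get_image("side"); P=cloud("side",d)
hsv=cv2.cvtColor(im,cv2.COLOR_RGB2HSV); m=(hsv[...,0]>5)&(hsv[...,0]<20)&(hsv[...,1]>110)&(d>0)&(abs(P[...,0]-.6)<.1)&(abs(P[...,1])<.25)
q=P[m]; print("amber side",m.sum(),q.min(0).round(3),np.median(q,0).round(3),q.max(0).round(3))
cv2.imwrite("pics/s9.png",cv2.resize(im[150:300,220:420,::-1],None,fx=4,fy=4,interpolation=cv2.INTER_CUBIC))
E
```

```text
1652 key z [0.5126 0.1445 0.1383]
amber px 312 [ 0.569 -0.105  0.056]
t 11.15 cm [1.400e-01 1.000e-02 1.042e+01] turn [ 0.     0.001 -0.   ] pos [0.5087 0.1447 0.2042] F [ 0.34  0.42 -0.41]
1658 key z [0.5126 0.1446 0.1383]
amber px 322 [ 0.569 -0.105  0.056]
t 11.2 cm [1.300e-01 1.000e-02 1.043e+01] turn [ 0.     0.001 -0.   ] pos [0.5088 0.1447 0.2043] F [-0.25 -0.89  0.28]
[ 563  201   43   37 1264] [ 0.498 -0.054  0.087] [ 0.484 -0.074  0.078] [ 0.512 -0.037  0.094]
[ 441  210   54   44 1812] [0.506 0.049 0.128] [0.491 0.025 0.112] [0.519 0.066 0.136]
[ 34 321  12   8  76] [0.403 0.439 0.016] [0.399 0.434 0.014] [0.406 0.445 0.019]
amber side 122 [ 0.526 -0.166  0.046] [ 0.584 -0.134  0.059] [0.609 0.107 0.658]
```

View pics/s9.png

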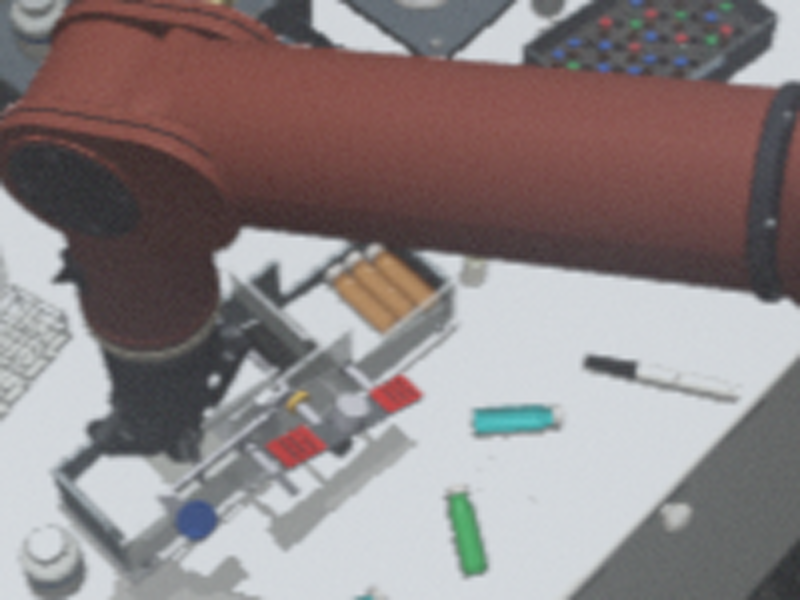

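The crop shows all three amber vials side by side in the right lane at (380,290). The gate is over, the key is up at (197,520) and the gripper is clear.

```bash
python3 -c "
from cell import workorder
print(workorder.hand_in())"
```

```text
the job is handed in; nothing more can be done
None
```

The job is handed in, with no verdict returned: I rocked the gate over by its right pad and pressed the key at about 5 N, all three amber vials lie in the right lane, and the key is back up.

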